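Twist the stuck lid off the jar in the vise

TASK

The empty square jar is clamped in the vise so its stuck twist-off lid can be undone. First take the wooden block off the lid and set it down flat on the bare tiles, clear of everything else; then grip the lid, unscrew it anticlockwise without shifting the jar in the jaws, stop turning once the threads let go, and lift it straight up until its lower edge is one to two centimetres above the glass mouth. Finish there, still holding the lid level over the jar, and leave the basin, cans and tongs as they are.

Things in the scene. Friction and masses are not known exactly. Their poses are not given: they have to be found in the camera images.
- vise: small blue bench vise bolted to the tiles, clamped on the jar and left so; origin on the tiles under the middle of the jaw gap, z up; screw along x, black hand knob reaching 155 mm to +x, fixed jaw and bed 90 mm to -x, jaws 80 mm wide (y), base 150 mm wide (y); jaw tops 108 mm above the tiles
- jar_mouth (a point): centre of the rim of the square glass jar: body 54 x 54 mm, 58 mm high, neck 45 mm across, 86 mm high in all; it stands on the vise bed, rim 148 mm above the tiles; z up, x and y square to its sides. Loose, but pinched in the sprung jaws, which withstand 2 N m of twist and a pull of 50 N
- lid_center (a point): centre, half-way up, of the round gold lid, 60 mm across, 18 mm high, z up. Screwed home its lower edge is 15 mm below the jar's rim, its top 3 mm above; the glass shoulder begins 9 mm below that edge. Tight: about 1 N m to turn (grip with 60 N or more). Anticlockwise from above the thread lets it up 2 to 3 mm and it frees after about 50 degrees
- lid_mark (a point): white dab of paint at the lid's edge (point 23.5 mm out along the lid's x axis, half-way up the lid); while screwed home it lies along the jar's +x. Three lugs inside the lid hold it down until they clear the threads; past 90 degrees they meet the next threads, so stop at 60 to 80 degrees
- block_center (a point): centre of the loose wooden block, 100 mm long (its x) x 42 mm wide (its y) x 38 mm high (its z), 0.11 kg; it starts lying flat across the top of the lid, in any direction, its centre up to about 10 mm off the lid's axis
- basin_base (a point): underside centre of the loose turquoise plastic basin, round, 260 mm across the rim, 85 mm high; bystander
- cans_center (a point): centre of the lowest of three crushed aluminium cans stacked on the tiles, each 66 mm across and 21 mm high, 63 mm high in all, upper ones up to 5 mm off; bystander
- tongs_center (a point): centre of a pair of steel tongs lying on the tiles, 240 mm long (its x), 60 mm wide, 16 mm high; bystander
- cans_top (a point): centre of the uppermost of the three stacked cans
Things that resemble listed ones, but are neither listed nor needed, are in the scene too. There is more than one size of the part that bears lid_center; the job needs the smallest.

How it is judged:
On the way, in this order (a step that is already met when the one before it is completed fails the run):
1. the block lies on the bare tiles, let go, the lid still screwed on (height (world z) of block_center below 0.027 m and contact force between the fingers and block below 0.05 N and linear speed of block below 0.02 m/s and contact force between block and basin below 0.05 N and contact force between block and vise below 0.05 N and height (world z) of lid_center below 0.146 m), for 0.2 s.
2. the lid has been turned at least 35 degrees anticlockwise, still on the jar (y of lid_mark in the frame of jar_mouth above 0.0135 m and z of lid_center in the frame of jar_mouth below 0.003 m), for 0.05 s.
At the end, for the whole second after the job is handed in: Lid held still, level (0.15 rad), turned 35 to 115 degrees anticlockwise, lower edge 5 to 28 mm above the glass mouth, within 12 mm of the jar's axis, touching neither jar nor block; jar upright, moved under 8 mm; block flat on the bare tiles, not touching basin or vise (z of lid_center in the frame of jar_mouth between 0.014 and 0.037 m and horizontal distance between lid_center and jar_mouth below 0.012 m and angle between lid_center's own z axis and vertical below 0.15 rad and y of lid_mark in the frame of jar_mouth above 0.0135 m and x of lid_mark in the frame of jar_mouth above -0.01 m and contact force between the fingers and lid above 2 N and contact force between lid and jar below 0.05 N and contact force between lid and block below 0.05 N and linear speed of each of lid, block below 0.02 m/s and distance of jar_mouth from where it was at the start of the episode below 0.008 m and angle between jar_mouth's own z axis and vertical below 0.1 rad and height (world z) of block_center below 0.027 m and contact force between block and basin below 0.05 N and contact force between block and vise below 0.05 N); the arm keeps its last pose, push and grip.
It fails at once if the jar is pulled, twisted or pushed out of its place in the vise (more than 8 mm) (distance of jar_mouth from where it was at the start of the episode above 0.008 m).
It fails at once if the basin is shoved more than 20 mm (distance of basin_base from where it was at the start of the episode above 0.02 m).
It fails at once if a crushed can is shoved more than 20 mm (distance of any of cans_center, cans_top from where it was at the start of the episode above 0.02 m).
It fails at once if the tongs are shoved more than 20 mm (distance of tongs_center from where it was at the start of the episode above 0.02 m).
It also fails if it takes over 56 s, if anything falls off the work surface, if the arm or the gripper's body presses on something with over 40 N, if the wrist force passes 120 N, or if a joint passes its speed limit or range.

ROBOT

A 6-joint arm with a two-finger parallel gripper is mounted at the origin on the work surface. World frame = base frame: x ahead of the robot, y to its left, z up, the work surface at z = 0. Lengths are in m, angles in rad, forces in N, time in s.
With the tool pointing down it reaches from about 0.375 to 0.975 m from the base axis. Payload 3.8 kg.
Tool frame: the origin (TCP) lies midway between the tips of the shut fingers; the grasp point (between the pads) lies 19 mm behind it; z points along the fingers, y is the line along which they close (so a half turn about z gives the same grasp; the last joint's range is limited). The gripper opens to 88 mm and grips with 3 to 60 N. Pads are 18 mm wide; open, the fingers measure 123 mm over their backs; the gripper's body (75 mm by 187 mm) begins 45 mm behind the grasp point.
Start: joints at [1.146, 0.264, 1.604, -0, 1.274, -0.037], TCP at [0.255, 0.625, 0.239] pointing down, gripper open.
Joint ranges: [-2.63, 2.63], [-0.94, 2.18], [0.31, 2.57], [-1.31, 4.45], [0, 2.66], [-2.55, 2.55]. Speed limits (rad/s): [2.57, 2.57, 3.14, 3.14, 3.14, 3.14].

INTERFACE

Orientations are given as a rotation vector (axis times angle).
In Python, from cell import manip, inverse_kinematics, cams, order gives the robot as it stands. Calls block until the motion is done:
- manip.move_pose(position, orientation): joint-space move of the TCP to a pose.
- manip.move_linear(position, rate=0.15, rot=None): straight line of the TCP; rot=None keeps the orientation; rate is the mean speed in m/s.
- manip.set_joints(angles): joint-space move.
- manip.set_gripper(opening, force=None): finger opening in m; force is the grip in N (None keeps the last); returns when the fingers have stopped.
- manip.dwell(seconds).
- inverse_kinematics(position, orientation): joint angles nearest the present ones, or None.
- manip.state(): the state.
- cams.capture(name): name is "scene" or "top" or "wrist"; returns a dict with "image" (480x640x3 uint8, blue, green, red), "z_map" (480x640 float32, m along the optical axis (not along the pixel's ray), 0 where there is no reading), "intrinsics" (3x3 intrinsics, pixels), "position" and "orientation" of the camera in the world; the wrist camera has in their place "T_tool_cam" (4x4, takes a point from camera to tool coordinates, whose origin is the TCP and whose axes are the flange's). Camera axes: x right, y down, z forward; pixel columns grow to the right and rows downward; lengths in m; the calibration is good to about 2 mm. A picture is of the moment at which its call begins: read the wrist's pose just before it.
A pose or a line that the arm cannot do raises manip.IKError and nothing moves.
- order.close_job(): hands the job in; it is judged then, once.
The state is a dict: "clock": time; "joint_pos": joint angles; "joint_velocities": joint speeds; "tau": joint torques, N m; "tool_pos": TCP position; "tcp_rot": TCP orientation; "contact_force": force on the tool from outside, world axes, zero at the start; "moment": the same for the moment, N m; "gripper_width": finger opening in m; "grasp_force": force on a finger pad.
Only numpy, scipy, OpenCV 4.12 (cv2) and the standard library are available. Lean on these libraries where they do the work, as an engineer would, in place of code of your own. Each camera call takes 0.05 s, during which the arm holds its last target. There are 200 camera calls.

## Working session

There is one attempt and no reset: what is moved stays moved. The work goes in short steps, each a Python script; the robot and the scene stay as the last script left them, time stands still between calls to the robot, and variables do not carry over. Pictures are saved under pics/ and viewed, at most 10 in all, crops included, and the job is handed in when it is done.

```bash
ls; mkdir -p pics
cat > h.py <<'E'
import numpy as np, cv2
from scipy.spatial.transform import Rotation as R
from cell import manip, inverse_kinematics, cams, order
def camT(c, st=None):
    T=np.eye(4)
    if 'T_tool_cam' in c:
        W=np.eye(4); W[:3,:3]=R.from_rotvec(st['tcp_rot']).as_matrix(); W[:3,3]=st['tool_pos']
        return W@np.array(c['T_tool_cam'])
    o=np.array(c['orientation'])
    T[:3,:3]=o if o.shape==(3,3) else R.from_rotvec(o).as_matrix()
    T[:3,3]=c['position']; return T
def cloud(c,T):
    K=c['intrinsics']; z=c['z_map']; v,u=np.mgrid[0:480,0:640]
    P=np.stack([(u-K[0,2])/K[0,0]*z,(v-K[1,2])/K[1,1]*z,z],-1)
    return P@T[:3,:3].T+T[:3,3]
def proj(c,T,p):
    q=np.linalg.inv(T)@np.append(p,1); q=c['intrinsics']@q[:3]; return q[:2]/q[2]
def cap(name):
    st=manip.state(); c=cams.capture(name); T=camT(c,st); return c,T,cloud(c,T)
E
python3 - <<'E'
from h import *
for n in ('scene','top'):
    c,T,P=cap(n); cv2.imwrite(f'pics/{n}0.png',c['image']); np.savez(f'{n}0.npz',P=P,img=c['image'],T=T,K=c['intrinsics']); print(n,c['orientation'],T.round(3).tolist())
print(manip.state())
E
```

```text
pics
scene [-0.87456065 -2.41396042  1.16748728] [[-0.762, 0.387, -0.52, 0.987], [0.648, 0.479, -0.593, 0.497], [0.02, -0.788, -0.615, 0.657], [0.0, 0.0, 0.0, 1.0]]
top [-2.18358851  2.1480039  -0.1195112 ] [[0.016, -0.994, 0.109, 0.407], [-1.0, -0.016, -0.0, -0.022], [0.002, -0.109, -0.994, 1.245], [0.0, 0.0, 0.0, 1.0]]
{'clock': 0.1, 'joint_pos': array([ 1.14610178e+00,  2.64634431e-01,  1.60521944e+00, -7.38296380e-06,
        1.27373103e+00, -3.68788146e-02]), 'joint_velocities': array([-0.00024742, -0.00238328, -0.00116881, -0.00144586, -0.0020458 ,
        0.00034746]), 'tau': array([-7.75981098e-04, -5.03623009e+01, -3.58070648e+01,  7.30122440e-02,
        2.33471557e-02, -3.58589114e-05]), 'tool_pos': array([0.25498776, 0.62428861, 0.23755148]), 'tcp_rot': array([-6.05279029e-01, -3.08227391e+00,  3.04853703e-03]), 'contact_force': array([-0.25364725, -0.40405173,  0.00096055]), 'moment': array([0.04281209, 0.00220832, 0.00322273]), 'grasp_force': 0.0, 'gripper_width': 0.08833183753209305}
```

View pics/top0.png

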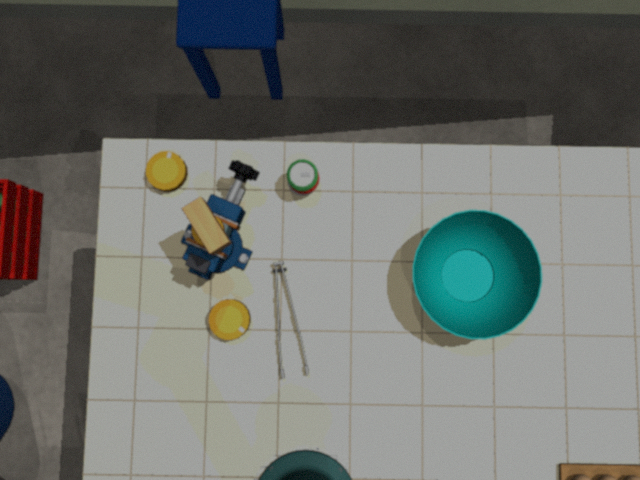

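View pics/scene0.png

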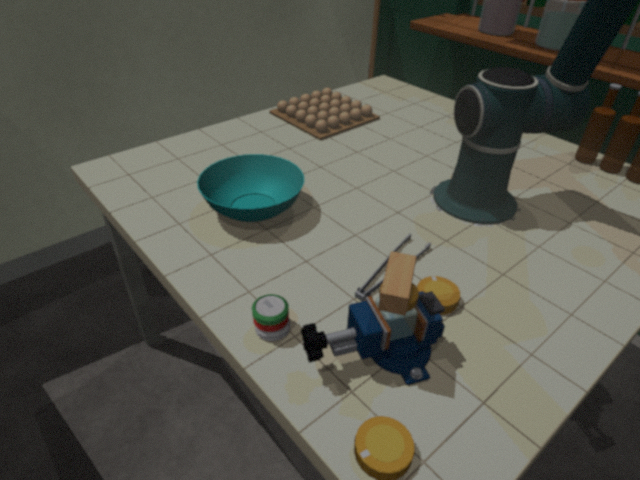

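Top view: the block sits on the lid at about (206,226). The vise knob is at (243,170), the cans at (303,177), the tongs run (278,265)–(305,372), the basin is at (477,275), and the decoy lids are at (166,171) and (229,320). Bare tiles lie around (365,250).

Run:
```python
from h import *
for n in ('top','scene'):
    d=np.load(f'{n}0.npz'); P=d['P']; z=P[...,2]; im=d['img']
    hsv=cv2.cvtColor(im,cv2.COLOR_BGR2HSV)
    m=(z>0.178)&(z<0.2)&(P[...,0]>.4)&(P[...,0]<1.0)&(abs(P[...,1])<.7)
    nn,l,s,ce=cv2.connectedComponentsWithStats(m.astype(np.uint8))
    for i in range(1,nn):
        if s[i,4]>60:
            q=P[l==i]; r=cv2.minAreaRect((q[:,:2]*1000).astype(np.float32)); print(n,s[i],np.median(q[:,2]),r, cv2.boxPoints(r).round().tolist())
    if n=='top':
        for px in [(243,170),(303,177),(278,265),(305,372),(477,275),(166,171),(229,320),(365,250),(365,200),(222,225),(200,262)]: print(px,P[px[1],px[0]].round(3), hsv[px[1],px[0]])
    # blue vise
    b=(hsv[...,0]>100)&(hsv[...,0]<125)&(hsv[...,1]>120)&(z>0.095)&(z<0.12)&(P[...,0]>.5)&(P[...,0]<.95)
    q=P[b]; r=cv2.minAreaRect((q[:,:2]*1000).astype(np.float32)); print(n,'vise',len(q),r,cv2.boxPoints(r).round().tolist())
    k=(hsv[...,2]<45)&(z>0.03)&(z<0.13)&(P[...,0]>.6)&(P[...,0]<1)&(P[...,1]<.45)&(P[...,1]>.0)
    print('knob',k.sum(),np.median(P[k],0))
```

```text
top [ 182  197   48   57 1271] 0.18802742350261537 ((547.3424682617188, 187.59722900390625), (100.70907592773438, 42.2039909362793), 33.500633239746094) [[494.0, 177.0], [517.0, 142.0], [601.0, 198.0], [578.0, 233.0]]
(243, 170) [0.67  0.133 0.098] [110  28  27]
(303, 177) [0.666 0.014 0.06 ] [ 90   3 155]
(278, 265) [0.487 0.065 0.001] [28 35 88]
(305, 372) [ 0.264  0.003 -0.004] [ 27  27 105]
(477, 275) [ 0.473 -0.358  0.008] [ 90 200 162]
(166, 171) [0.683 0.307 0.024] [ 26 172 159]
(229, 320) [0.37  0.162 0.025] [ 27 157 159]
(365, 250) [ 0.523 -0.12   0.   ] [ 60   3 163]
(365, 200) [ 0.632 -0.12  -0.002] [ 48   8 161]
(222, 225) [0.552 0.162 0.151] [ 21 174 133]
(200, 262) [0.484 0.21  0.109] [113  28  37]
top vise 612 ((581.9302368164062, 171.9467010498047), (67.93514251708984, 203.4918212890625), 66.35209655761719) [[475.0, 182.0], [662.0, 100.0], [689.0, 162.0], [502.0, 244.0]]
knob 329 [0.66869631 0.13429815 0.09440876]
scene [ 380  251   36   53 1343] 0.1885001762544714 ((547.9634399414062, 188.12246704101562), (103.1686782836914, 41.88029098510742), 33.76152038574219) [[493.0, 177.0], [517.0, 142.0], [602.0, 199.0], [579.0, 234.0]]
scene vise 872 ((587.0391235351562, 174.7903289794922), (67.0423355102539, 213.74462890625), 67.32710266113281) [[476.0, 185.0], [673.0, 103.0], [699.0, 165.0], [501.0, 247.0]]
knob 1187 [0.66239014 0.15659307 0.08531595]
```

```bash
cat >> h.py <<'E'
def rot(yaw): return (R.from_euler('z',yaw,degrees=True)*R.from_euler('x',180,degrees=True)).as_rotvec()
def say(t=''):
    s=manip.state(); print(t,round(s['clock'],2),s['tool_pos'].round(4),'j6',round(float(s['joint_pos'][5]),3),'F',s['contact_force'].round(1),'M',s['moment'].round(2),'w',round(float(s['gripper_width']),4),'g',round(float(s['grasp_force']),1))
E
python3 - <<'E'
from h import *
b=[.5475,.188]
manip.move_pose(b+[.30],rot(33.5)); say('above')
manip.move_linear(b+[.158],rate=.1); say('down')
manip.set_gripper(.03,30); say('grip')
manip.move_linear(b+[.26],rate=.15); say('up')
c,T,P=cap('wrist'); cv2.imwrite('pics/w1.png',c['image'])
p=[.55,-.10]
manip.move_pose(p+[.20],rot(0) ); say('over')
manip.move_linear(p+[.030],rate=.15); say('lower')
manip.move_linear(p+[.008],rate=.03); say('set')
E
```

```text
above 2.02 [0.5473 0.1887 0.2998] j6 1.274 F [ 0.3 -0.9  0.5] M [-0.05  0.13 -0.03] w 0.0879 g 0.0
down 3.58 [0.5481 0.1882 0.1589] j6 1.274 F [-0.6 -0.3  0.6] M [-0.11  0.13  0.  ] w 0.0878 g 0.0
grip 4.34 [0.5474 0.1881 0.158 ] j6 1.274 F [-0.3  0.5  0.7] M [ 0.    0.2  -0.01] w 0.0416 g 30.0
up 5.17 [0.5469 0.1878 0.2589] j6 1.274 F [-0.3 -0.2 -1. ] M [-0.01  0.08  0.01] w 0.0421 g 30.0
over 6.36 [ 0.5503 -0.0992  0.2001] j6 1.346 F [-0.  -0.3 -0.5] M [0.02 0.12 0.04] w 0.0417 g 30.0
lower 7.64 [ 0.551  -0.1001  0.031 ] j6 1.346 F [ 0.5 -0.  -0.6] M [-0.03  0.15  0.01] w 0.0414 g 30.0
set 8.53 [ 0.5502 -0.1     0.008 ] j6 1.346 F [0.5 0.9 0.1] M [-0.02  0.19  0.  ] w 0.0415 g 30.0
```

Run:
```python
from h import *
for z in (.0065,.005,.0035):
    manip.move_linear([.55,-.10,z],rate=.02); say()
    if manip.state()['contact_force'][2]>3: break
manip.set_gripper(.065); say('open')
manip.move_linear([.55,-.10,.16],rate=.2)
c,T,P=cap('wrist'); cv2.imwrite('pics/w2.png',c['image'])
manip.move_pose([.50,.10,.33],rot(45)); say()
c,T,P=cap('wrist'); cv2.imwrite('pics/w3.png',c['image']); np.savez('w3.npz',P=P,img=c['image'],T=T,K=c['intrinsics'])
c,T,P=cap('top'); cv2.imwrite('pics/top1.png',c['image']); np.savez('top1.npz',P=P,img=c['image'],T=T,K=c['intrinsics'])
c,T,P=cap('scene'); np.savez('scene1.npz',P=P,img=c['image'],T=T,K=c['intrinsics'])
```

```text
8.78 [ 0.5505 -0.1001  0.0071] j6 1.346 F [-1.1  0.6  3.9] M [-0.02  0.31 -0.01] w 0.0417 g 30.0
open 9.3 [ 0.5499 -0.1     0.0064] j6 1.346 F [-0.2 -1.  -0.5] M [-0.03  0.12  0.02] w 0.0649 g 0.0
 11.31 [0.4997 0.0994 0.3284] j6 0.934 F [ 0.6 -0.  -0.3] M [-0.09  0.08  0.01] w 0.0654 g 0.0
```

View pics/w3.png

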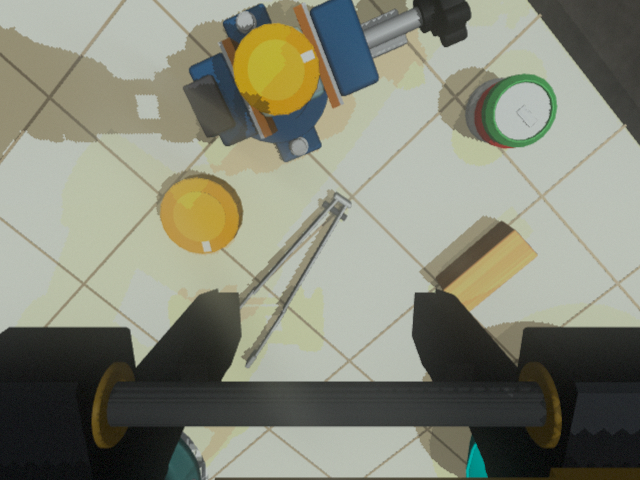

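View pics/top1.png

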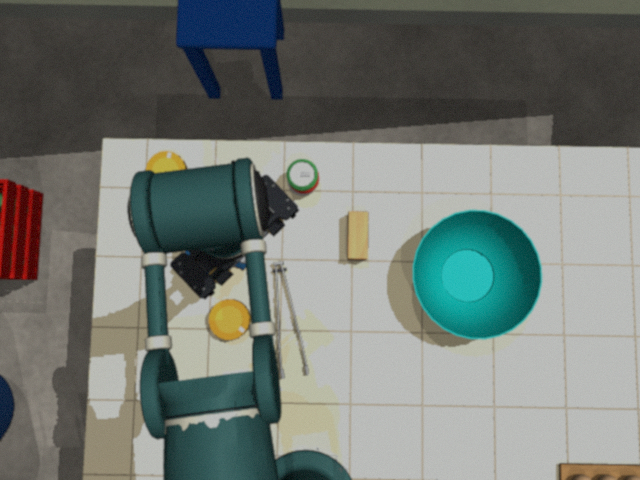

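The block lies flat and clear at (358,236) in the top view. The wrist view shows the lid at about (277,70), with its white mark at (308,56) pointing along the screw.

Run:
```python
from h import *
for n in ('w3','scene1'):
    d=np.load(n+'.npz'); P=d['P']; K=d['K'];T=d['T']; z=P[...,2]
    hsv=cv2.cvtColor(d['img'],cv2.COLOR_BGR2HSV)
    near=np.hypot(P[...,0]-.547,P[...,1]-.188)<.06
    m=near&(z>.145)&(z<.158); r=cv2.minEnclosingCircle((P[m][:,:2]*1000).astype(np.float32))
    print(n,m.sum(),'zmed',np.median(z[m]),r, 'mean',P[m].mean(0))
    w=m&(hsv[...,1]<90)&(hsv[...,2]>120); q=P[w].mean(0) if w.any() else None; print('mark',w.sum(),q)
    if q is not None:
        c=np.array(r[0])/1000; print(np.degrees(np.arctan2(*(q[:2]-c)[::-1])))
```

```text
w3 6193 zmed 0.15153923374903594 ((542.6065063476562, 191.68734741210938), 30.62704086303711) mean [0.54280127 0.19202321 0.15153326]
mark 119 [0.56439296 0.1826003  0.15161487]
-22.64082164690235
scene1 891 zmed 0.1507650026193058 ((544.243896484375, 190.5993194580078), 31.89573097229004) mean [0.54571801 0.19266592 0.15058053]
mark 21 [0.56228243 0.18134875 0.1510345 ]
-27.14978653583473
```

Run:
```python
from h import *
p=[.543,.1915]
manip.set_gripper(.088)
manip.move_pose(p+[.23],rot(74)); say('above')
manip.move_linear(p+[.129],rate=.08); say('down')
manip.dwell(.2); say('pre')
manip.set_gripper(.05,6); manip.dwell(.2); say('soft')
```

```text
above 12.6 [0.543  0.1914 0.2303] j6 0.577 F [ 0.2 -0.5  0.3] M [-0.05  0.08  0.02] w 0.088 g 0.0
down 14.02 [0.5436 0.1917 0.1298] j6 0.575 F [ 0.7 -0.4 -0. ] M [-0.04  0.08 -0.02] w 0.0878 g 0.0
pre 14.22 [0.5433 0.1916 0.1296] j6 0.575 F [ 1.3 -1.   0.4] M [-0.06  0.09 -0.06] w 0.088 g 0.0
soft 14.94 [0.5429 0.1916 0.129 ] j6 0.575 F [0.1 0.3 1.3] M [-0.06  0.14 -0.01] w 0.0605 g 6.0
```

Run:
```python
from h import *
manip.set_gripper(.05,60); manip.dwell(.2); say('firm')
for a in (8,16,24,32,40):
    manip.move_linear([.543,.1915,.129+.00005*a],rate=.005,rot=rot(74+a)); say(a)
c,T,P=cap('wrist'); cv2.imwrite('pics/w4.png',c['image'])
```

```text
firm 15.36 [0.543  0.1915 0.129 ] j6 0.575 F [-0.2  0.2  0. ] M [-0.01  0.19  0.  ] w 0.059 g 60.0
8 15.65 [0.5427 0.1917 0.1291] j6 0.439 F [-0.9  2.7 -1.5] M [ 0.2   0.11 -0.6 ] w 0.0592 g 60.0
16 15.94 [0.5427 0.1916 0.1292] j6 0.3 F [ 0.1  2.6 -4.6] M [ 0.33 -0.05 -0.67] w 0.0591 g 60.0
24 16.23 [0.5427 0.1916 0.1293] j6 0.161 F [ 2.1  3.7 -9. ] M [ 0.47 -0.26 -0.68] w 0.0588 g 60.0
32 16.52 [0.5426 0.1915 0.1302] j6 0.022 F [ 0.2  3.2 -6.1] M [ 0.43  0.13 -0.63] w 0.0589 g 60.0
40 16.82 [0.5432 0.1911 0.1319] j6 -0.119 F [-1.3  0.3 -0.7] M [ 0.01  0.25 -0.02] w 0.059 g 60.0
```

View pics/w4.png

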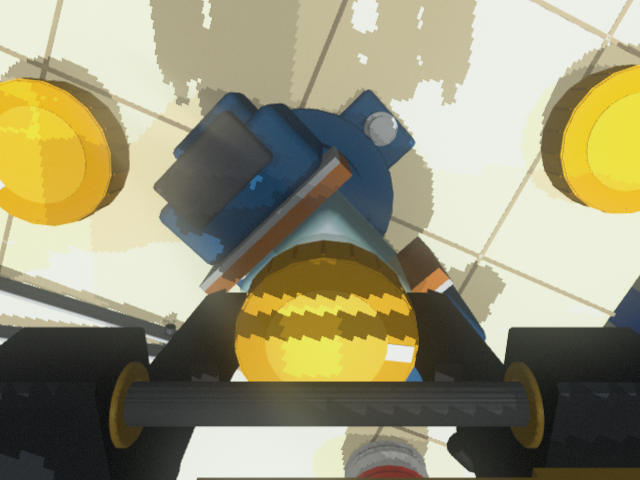

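The wrist view shows the lid between the fingers, with its mark visible at (400,353). I'll measure the mark's angle to check for slip.

```bash
cat >> h.py <<'E'
def mark(name):
    st=manip.state(); c,T,P=cap('wrist'); cv2.imwrite(f'pics/{name}.png',c['image'])
    hsv=cv2.cvtColor(c['image'],cv2.COLOR_BGR2HSV); tp=st['tool_pos']; r=np.hypot(P[...,0]-tp[0],P[...,1]-tp[1])
    z=P[...,2]; top=(r<.034)&(z>.147)&(z<.18)
    w=top&(hsv[...,1]<90)&(hsv[...,2]>150)&(r>.015)
    if not w.any(): print('no mark',top.sum()); return
    q=P[w].mean(0); print('mark',w.sum(),q.round(4),'ang from jar x',np.degrees(np.arctan2(*(q-tp)[:2][::-1]))+22.6,'r',np.hypot(*(q-tp)[:2]),'ztop',np.median(z[top]))
E
python3 - <<'E'
from h import *
say(); mark('w5')
E
```

```text
16.87 [0.5433 0.1911 0.132 ] j6 -0.12 F [-1.3  0.6 -0.7] M [-0.07  0.35 -0.02] w 0.059 g 60.0
mark 443 [0.5657 0.1979 0.1548] ang from jar x 39.60884815640921 r 0.023386368996150937 ztop 0.1546956669031723
```

No slip: the lid has turned 40° and risen 3 mm. Next I turn it to 66°, then lift.

Run:
```python
from h import *
manip.dwell(.1)
for a in (48,57,66):
    manip.move_linear([.543,.1915,.1318],rate=.005,rot=rot(74+a)); say(a)
manip.dwell(.2); say('end turn'); mark('w6')
z=.1318
for z in (.1335,.136,.140,.146,.152,.157):
    manip.move_linear([.543,.1915,z],rate=.02); say(z)
    if manip.state()['contact_force'][2]<-15: break
manip.dwell(.3); say('held'); mark('w7')
c,T,P=cap('scene'); cv2.imwrite('pics/scene2.png',c['image'][150:450,250:550])
```

```text
48 17.32 [0.544  0.1917 0.1333] j6 -0.26 F [-0.9  0.   4.2] M [-0.03  0.28  0.08] w 0.0593 g 60.0
57 17.63 [0.5437 0.1918 0.1326] j6 -0.415 F [-1.3  1.5  5.8] M [0.21 0.04 0.1 ] w 0.0588 g 60.0
66 17.94 [0.5426 0.1912 0.1311] j6 -0.572 F [ 0.1  0.2 -0. ] M [ 0.01  0.01 -0.03] w 0.059 g 60.0
end turn 18.14 [0.5428 0.1913 0.1314] j6 -0.575 F [0.7 0.7 0.4] M [0.02 0.02 0.02] w 0.0592 g 60.0
mark 425 [0.5597 0.2073 0.1541] ang from jar x 65.91488134834006 r 0.023202221962178356 ztop 0.15408176553234282
0.1335 18.44 [0.5432 0.1916 0.1337] j6 -0.576 F [ 0.1  0.8 -0.8] M [-0.01  0.03 -0.02] w 0.0592 g 60.0
0.136 18.72 [0.5432 0.1916 0.1363] j6 -0.577 F [ 0.8 -0.6  0.3] M [-0.04  0.   -0.01] w 0.0592 g 60.0
0.14 19.07 [0.5432 0.1916 0.1403] j6 -0.577 F [ 0.3 -0.6 -0.5] M [-0.02 -0.    0.  ] w 0.0596 g 60.0
0.146 19.52 [0.5431 0.1916 0.1462] j6 -0.577 F [ 0.6 -0.2 -0.6] M [-0.04  0.04 -0.01] w 0.0591 g 60.0
0.152 19.97 [0.5432 0.1915 0.1522] j6 -0.577 F [-0.4  0.4 -0.2] M [-0.06  0.04  0.01] w 0.059 g 60.0
0.157 20.37 [0.5432 0.1916 0.1573] j6 -0.577 F [-0.1  1.1 -1.3] M [-0.02  0.01  0.02] w 0.0591 g 60.0
held 20.67 [0.5429 0.1915 0.1569] j6 -0.577 F [ 0.2 -0.7 -0.6] M [-0.02  0.    0.  ] w 0.059 g 60.0
mark 375 [0.5571 0.2064 0.1782] ang from jar x 68.97567284312456 r 0.02058964152422978 ztop 0.17921851481769288
```

View pics/scene2.png

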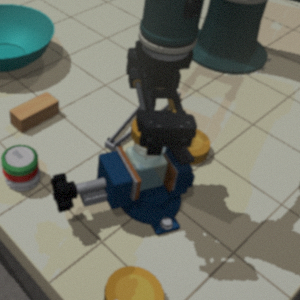

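The scene view shows the jar still in the jaws, with the lid held in the gripper just above it. The lid top is at about 0.1795 m, so its lower edge is about 13 mm above the mouth.

```bash
python3 -c "
from h import *
print(order.close_job())"
```

```text
the job is handed in; nothing more can be done
None
```

The job is handed in, with no verdict shown: the block lies flat on bare tiles clear of everything, and the lid was turned about 66° and is held about 13 mm above the jar mouth; no pull or twist on the tool reached the jaws' limits, and the basin, cans and tongs were not touched.

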